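# Refit the slotted platform of a shaking water bath under its turned-in rim

### The arm

A 6-joint arm with a two-finger parallel gripper is mounted at the origin on a cart in front of the work surface, level with it; the furniture and walls round the work are solid. World frame = base frame: x ahead of the robot, y to its left, z up, the work surface at z = 0. Lengths are in mm, angles in rad, forces in N, time in s.
With the tool pointing down it reaches from about 300 to 775 mm from the base axis. Payload 14.6 kg.
Tool frame: the origin (TCP) lies at the very end of the fingers, on their centre line; the grasp point (between the pads) lies 19 mm behind it; z points along the fingers, y is the line along which they close (so a half turn about z gives the same grasp; the last joint's range is limited). The gripper opens to 94 mm and grips with 3 to 60 N. Pads are 16 mm wide; open, the fingers measure 119 mm over their backs; the gripper's body (75 mm by 177 mm) begins 78 mm behind the grasp point.
Start: joints at [1.163, 0.3, 1.521, -0, 1.321, -0.067], TCP at [183.83, 518.359, 205.446] pointing down, gripper open.
Joint ranges: [-3.03, 3.03], [-0.79, 2.21], [0.23, 2.52], [-1.04, 4.18], [0, 3.07], [-2.55, 2.55]. Speed limits (rad/s): [2.22, 2.22, 2.57, 3.14, 3.14, 3.14].

### API

Orientations are given as [roll, pitch, yaw] about the fixed x, y, z axes, in that order (R = Rz(yaw) Ry(pitch) Rx(roll)).
In Python, from cell import manip, camera, get_calibration gives the robot as it stands. The module is installed in compiled form; this text tells all that it offers.
- The arm moves only by the tool jog_arm, never from a script. Its argument "plan" is one flat list of numbers, 6 for each row, row after row: the shift along the world's x, y, z in m, then the turn, a rotation vector about the world's x, y, z in degrees. A call has 1 to 20 rows; each row is the pose to reach, as a shift and turn from the pose commanded when the call began; what a row does not reach only later rows make up. A row lasts 1/10 s, in which the tool goes at most 50 mm and 8.59 degrees, less where a joint would pass 70% of its speed; a pose out of reach is approached as far as the arm can. A call with a gripper value outside its range is refused whole. "claw" is the finger opening in m, from 0 to 0.094, set as the call begins (left out, the last holds). The fingers move at their own pace and stop on an object; "force" is the grip in N (left out, the last holds). Time passes only in rows, so rows that repeat a pose let the fingers close. It gives the time, the measured TCP pose, the force, the opening and the grip force at its end, in the units of the state.
- manip.read_state(): the state, without advancing time (a new reading comes with each control period).
- camera(name): name is "scene" or "side" or "wrist"; returns (picture, depth): 420x560x3 uint8, red, green, blue; 420x560 float32, mm along the optical axis (not along the pixel's ray), 0 where there is no reading.
- get_calibration(name): a dict with "fx", "fy", "cx", "cy" (pixels), "k1" (the pictures are not rectified: a ray, as slopes to the right and down, at radius r is drawn at 1 + k1 r^2 times it, then the intrinsics apply), "origin" and "attitude" of the camera in the world. Camera axes: x right, y down, z forward; pixel columns grow to the right and rows downward; lengths in mm; the calibration is good to about 2 mm. A picture is of the moment at which its call begins: read the wrist's pose just before it. get_calibration takes no time and is no camera call; for the wrist camera it gives the pose at the moment of the call.
- manip.sign_off(): hands the job in; it is judged then, once.
The state is a dict: "clock": time; "joints": joint angles; "qd": joint speeds; "effort": joint torques, N m; "eef_pos": TCP position; "eef_rot": TCP orientation; "wrist_force": force on the tool from outside, world axes, zero at the start; "moment": the same for the moment, N m; "finger_gap": finger opening in mm; "finger_force": force on a finger pad.
Only numpy, scipy, OpenCV 4.12 (cv2) and the standard library are available. Lean on these libraries where they do the work, as an engineer would, in place of code of your own. Each camera call takes 0.05 s, during which the arm holds its last target. There are 200 camera calls.

### The job

The small shaking water bath has been drained and cleaned; refit its slotted platform, which lies on the bench. It is longer than the opening: hold it by its handle, tilt it, tuck one end under the rim at the sprung end (the bath's left end, seen from its control panel), push it against the sprung bar until the other end clears the rim, swing that end down inside and let the spring ease it back, so that it rests flat on its ledges at both ends, home against the end wall, with both ends under the rim. Feel your way in: do not force it, do not drop it or let the spring snap it home, and leave the other things where they are.

Things in the scene. Friction and masses are not known exactly. Their poses are not given: they have to be found in the camera images.
- bath: Low water bath, fixed: white casing, steel rim, display, knob and switch on the front (-x) face; 160 (x) x 256 (y) x 105 mm. Origin: centre of its underside, on the bench. y runs along its length to the sprung end, z up. Inside, a level ledge frame: 26 mm wide at the plain end (-y), from y = 52 mm on at the sprung end, 9 mm wide along the sides. More than 25 N between platform and bath damages it.
- bath_mouth (a point): Centre of the opening in the bath's rim, level with the rim's top, 105 mm over the bench; axes as bath. The opening is 112 mm (x) by 142 mm (y); the rim is a 3 mm sheet turned in over both ends. The ledge below is adjustable and its height is not reported: its top lies anywhere from 23 to 37 mm below this point and has to be felt; its soft rubber facing yields 1 mm per 10 N.
- bath_bar (a point): Fixed point at the bath's sprung end: where the middle of the sprung bar's face stands when free, 79 mm from the bath's centre, 8 mm under the rim's edge, 82 mm over the bench; axes as bath. The bar (34 mm high) slides back under the rim, towards +y, by up to 32 mm to a hard stop; its spring resists with 2.6 N at first and 0.35 N more per mm (11 N at 24 mm, 14 N at the stop).
- bath_stop (a point): Point on the end wall at the bath's plain end, 85 mm from its centre towards -y, 14 mm under the rim's edge, 75 mm over the bench; axes as bath. The platform's end rests against this wall when home, held by the spring with about 4 N; that squeeze can keep it hanging above the ledge by friction, so it must be set down on the ledge by feel before it is let go.
- platform: Loose flat steel platform with long slots, 100 (x) x 168 (y) x 4 mm, about 0.3 kg, the same either way round, black bar handle across its middle. Origin: centre of its underside; y along its length, z up. It has 6 mm of play either way across the bath. Home, it lies on the ledge and its centre is 1 mm towards -y from the bath's centre.
- platform_mid (a point): Centre of the platform's sheet, 2 mm above its underside; axes as platform.
- platform_grip (a point): Centre of the handle's grip bar, 40 mm above the platform's underside; axes as platform. The bar is 64 mm long (x), 12 mm thick (y: grasp it across this) and 28 mm high, from 26 to 54 mm above the underside.
- bottle_100: small screw-cap glass bottle with a blue cap, 56 mm across, 103 mm tall; origin under its centre (bystander)
- buffer: white plastic bottle with a ribbed white cap, 48 mm across, 103 mm tall; origin under its centre (bystander)
- timer: small white lab timer, 62 x 62 x 16 mm; origin under its centre (bystander)
- tape_roll: roll of cream tape lying flat, 60 mm across, 19 mm high; origin under its centre (bystander)
- marker: felt marker lying down, 12 x 130 x 14 mm, long axis y; origin under its centre (bystander)
- clamp: yellow scissor-shaped tubing clamp lying flat, 68 x 152 x 11 mm; origin under its centre (bystander)
- syringe: 20 ml plastic syringe lying down, 34 x 119 x 24 mm, long axis y; origin under its centre (bystander)

How it is judged:
By the outcome, as a careful person would: the job done as asked, in the order asked, and still so for the second after the job is handed in, with the robot touching nothing.
It also fails if it takes over 48 s, if anything falls off the work surface, if the arm or the gripper's body presses on something with over 40 N, if the wrist force passes 120 N, or if a joint passes its speed limit or range.

## Working session

There is one attempt and no reset: what is moved stays moved. The work goes in short steps, Python scripts to look and compute and a tool call to move; the robot and the scene stay as the last step left them, time stands still between calls to the robot, and variables do not carry over. Pictures are saved under pics/ and viewed, at most 10 in all, crops included, and the job is handed in when it is done.

Besides the shell and the picture viewer there is one more tool, called as name(argument=value, ...) on one line, values as JSON. jog_arm: Moves the arm, as the interface text tells. Its arguments: {"type":"object","properties":{"plan":{"type":"array"},"claw":{"type":"number"},"force":{"type":"number"}},"required":["plan"]}

```bash
mkdir -p pics; cat > h.py <<'E'
import numpy as np, cv2
from cell import manip, camera, get_calibration
from scipy.spatial.transform import Rotation as R
def att(c):
    a=np.array(c["attitude"],float)
    return a if a.shape==(3,3) else R.from_euler('xyz',a).as_matrix()
def cloud(c,d):
    h,w=d.shape; u,v=np.meshgrid(np.arange(w),np.arange(h))
    K=np.array([[c["fx"],0,c["cx"]],[0,c["fy"],c["cy"]],[0,0,1.]])
    p=cv2.undistortPoints(np.stack([u.ravel(),v.ravel()],1).astype(float)[:,None],K,np.array([c["k1"],0,0,0.])).reshape(h,w,2)
    P=np.dstack([p[...,0]*d,p[...,1]*d,d])
    W=P@att(c).T+np.array(c["origin"]); W[d==0]=np.nan
    return W
E
python3 - <<'E'
from h import *
print(manip.read_state())
for n in("scene","side"):
    c=get_calibration(n);print(n,c)
    p,d=camera(n);cv2.imwrite(f"pics/{n}0.png",p[...,::-1]);np.save(n+"0.npy",d); np.save(n+"W.npy",cloud(c,d))
print(manip.read_state()["clock"])
E
```

```text
{'clock': 0.0, 'joints': array([ 1.16340771e+00,  3.00467135e-01,  1.52156318e+00, -2.74342214e-05,
        1.32068146e+00, -6.66234433e-02]), 'qd': array([ 0.0003692 ,  0.00084275, -0.00099085,  0.00031831, -0.00059785,
        0.00038966]), 'effort': array([ 2.94448755e-04, -5.31809700e+01, -3.52731299e+01,  7.07899220e-02,
        2.45124620e-02, -6.45804903e-05]), 'eef_pos': array([183.73662346, 518.1358519 , 204.89607373]), 'eef_rot': array([-3.14047425e+00, -4.79902693e-05,  2.80083426e+00]), 'wrist_force': array([-0.54859534,  0.02840955, -0.17004201]), 'moment': array([ 0.03262216, -0.03577031, -0.02217491]), 'finger_force': 0.0, 'finger_gap': 93.96756465419737}
scene {'fx': 467.2212347609284, 'fy': 467.2212347609284, 'cx': 279.922061056465, 'cy': 209.2842888630427, 'k1': -0.02713493738591727, 'origin': array([ -528.73151482, -1038.06524296,   745.80522671]), 'attitude': array([-1.99777868e+00,  1.52660957e-03, -7.93906470e-01])}
side {'fx': 511.85733210203534, 'fy': 511.85733210203534, 'cx': 281.3121803719517, 'cy': 210.3457830451631, 'k1': -0.0028955790027712317, 'origin': array([ -85.71780562, 1426.27065865,  668.08262679]), 'attitude': array([-1.92842627, -0.02550032, -2.7264745 ])}
0.1
```

View pics/scene0.png

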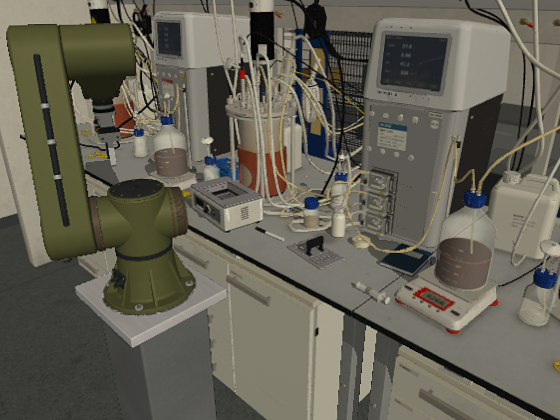

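View pics/side0.png

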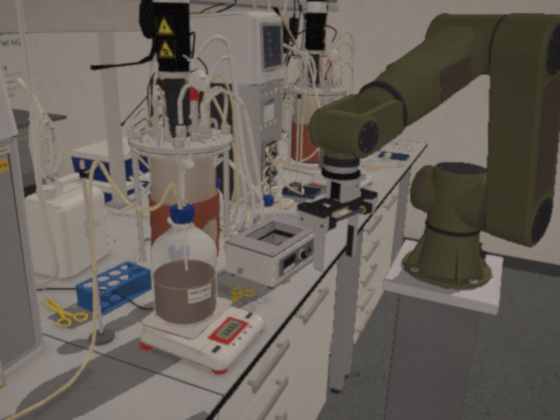

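The scene view shows the bath near (228,203) and the platform with its black handle near (315,250). The side view shows the bath at (270,245), partly behind the gripper. Next I'll take rough positions from the depth data.

```bash
python3 - <<'E'
from h import *
W=np.load("sceneW.npy");S=np.load("sideW.npy")
np.set_printoptions(precision=0,suppress=True)
for n,w,pts in(("scene",W,[(190,190),(225,178),(262,207),(228,222),(245,215),(316,243),(300,258),(335,262),(345,250),(270,233),(312,205),(340,215)]),("side",S,[(270,218),(228,240),(262,262),(312,235),(300,260),(270,240)])):
    for u,v in pts: print(n,u,v,w[v,u])
# rim: fit
for n,w in(("scene",W),("side",S)):
    m=(abs(w[...,2]-105)<4)&(w[...,0]>200)&(w[...,0]<800)&(abs(w[...,1])<500)
    P=w[m][:,:2].astype(np.float32);print(n,len(P),P.min(0),P.max(0))
m=(W[...,2]>28)&(W[...,2]<60)&(W[...,0]>200)&(W[...,0]<700)&(W[...,1]<0)&(W[...,1]>-400)
print(cv2.minAreaRect(W[m][:,:2].astype(np.float32)),m.sum())
c=get_calibration("wrist");print(c, att(c))
E
```

```text
scene 190 190 [515. 526.  -1.]
scene 225 178 [532. 304. 107.]
scene 262 207 [511.  76.  62.]
scene 228 222 [371.  97.  44.]
scene 245 215 [441.  89.  50.]
scene 316 243 [ 474. -210.   40.]
scene 300 258 [ 420. -192.    0.]
scene 335 262 [ 473. -289.    4.]
scene 345 250 [ 559. -262.    0.]
scene 270 233 [456. -20.  13.]
scene 312 205 [599. -83.  91.]
scene 340 215 [ 620. -189.   81.]
side 270 218 [514. 114. 104.]
side 228 240 [543. 320. 106.]
side 262 262 [430. 344.  76.]
side 312 235 [363. 153.  92.]
side 300 260 [373. 215.  38.]
side 270 240 [495. 154.  50.]
scene 1216 [ 353. -483.] [797. 495.]
side 1535 [ 364. -487.] [799. 382.]
((622.1535034179688, -209.4181365966797), (274.50048828125, 283.500244140625), 40.74298858642578) 772
{'fx': 329.5743463016486, 'fy': 329.5743463016486, 'cx': 283.62457880910745, 'cy': 208.71121064007144, 'k1': 0.022382619143630652, 'origin': array([108., 545., 384.]), 'attitude': array([3., 0., 1.])} [[ 0.  1.  0.]
 [ 1. -0. -0.]
 [-0.  0. -1.]]
```

```bash
python3 - <<'E'
from h import *
W=np.load("sceneW.npy");S=np.load("sideW.npy")
np.set_printoptions(precision=3,suppress=True)
c=get_calibration("wrist");print(c, att(c))
W=np.vstack([W.reshape(-1,3),S.reshape(-1,3)])
W=W[(W[:,0]>250)&(W[:,0]<800)&(abs(W[:,1])<420)&(W[:,2]>115)]
# nearest-x obstacle per y bin and z bin
for y in range(-400,400,50):
    print(y,[int(np.percentile(q,1)) if len(q)>3 else -1 for q in [W[(W[:,1]>=y)&(W[:,1]<y+50)&(W[:,2]>=z)&(W[:,2]<z+80)][:,0] for z in range(115,600,80)]])
E
```

```text
{'fx': 329.5743463016486, 'fy': 329.5743463016486, 'cx': 283.62457880910745, 'cy': 208.71121064007144, 'k1': 0.022382619143630652, 'origin': array([108.324, 545.204, 383.618]), 'attitude': array([2.859, 0.001, 1.23 ])} [[ 0.334  0.905  0.263]
 [ 0.943 -0.321 -0.094]
 [-0.001  0.279 -0.96 ]]
-400 [718, 717, 718, 717, 716, 722, 725]
-350 [663, 662, 713, 712, 712, 718, 722]
-300 [656, 658, 710, 710, 708, 715, 717]
-250 [613, 656, 708, 707, 709, 709, 714]
-200 [567, 590, 711, 712, 711, 715, 722]
-150 [660, 764, -1, -1, -1, -1, -1]
-100 [760, 767, -1, -1, -1, -1, -1]
-50 [781, 784, -1, -1, -1, -1, -1]
0 [-1, -1, 781, 764, 775, -1, -1]
50 [596, 628, 696, 676, 666, 738, -1]
100 [529, 539, 546, 607, 608, 609, 786]
150 [611, 579, 552, 555, 564, 582, 775]
200 [612, 613, 572, 572, 572, 582, 586]
250 [606, 609, 567, 566, 601, 625, 592]
300 [609, 612, 570, 570, 591, 590, 647]
350 [633, 634, 590, 590, 593, 586, -1]
```

jog_arm(plan=[0.24,-0.31,0.1,0,0,19.5,0.24,-0.31,0.1,0,0,19.5,0.24,-0.31,0.1,0,0,19.5,0.24,-0.31,0.1,0,0,19.5,0.24,-0.31,0.1,0,0,19.5,0.24,-0.31,0.1,0,0,19.5,0.24,-0.31,0.1,0,0,19.5,0.24,-0.31,0.1,0,0,19.5,0.24,-0.31,0.1,0,0,19.5,0.24,-0.31,0.1,0,0,19.5,0.24,-0.31,0.1,0,0,19.5])

```text
clock: 1.2
eef_pos: [423.2, 209.0, 304.9]
eef_rot: [-3.141, -0.001, 3.141]
wrist_force: [0.2, 1.3, -0.3]
finger_gap: 94.2
finger_force: 0.0
```

```bash
cat > look.py <<'E'
import sys
from h import *
n=sys.argv[1]
np.set_printoptions(precision=3,suppress=True)
s=manip.read_state();c=get_calibration("wrist");p,d=camera("wrist")
print(s["clock"],s["eef_pos"],s["eef_rot"],s["wrist_force"])
cv2.imwrite(f"pics/{n}.png",p[...,::-1]);np.save(n+".npy",cloud(c,d))
E
python3 look.py w1
```

```text
1.2 [423.244 208.99  304.901] [-3.141 -0.001  3.141] [ 0.226  1.294 -0.289]
```

View pics/w1.png

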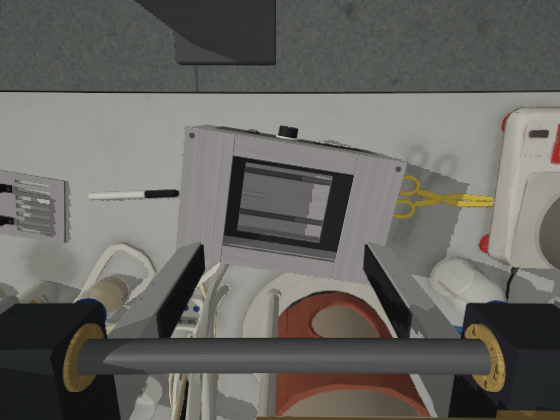

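The bath sits near the picture centre, turned about 9°. Its opening corners are about (237,157), (353,175), (340,252) and (223,235). The platform is at the left edge, with the marker and clamp lying beside the bath. I'll enlarge this to read the corners more closely.

```bash
python3 - <<'E'
import cv2
p=cv2.imread("pics/w1.png")[115:295,165:415]
cv2.imwrite("pics/w1c.png",cv2.resize(p,None,fx=3.2,fy=3.2,interpolation=cv2.INTER_CUBIC))
E
```

```text
(no output)
```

View pics/w1c.png

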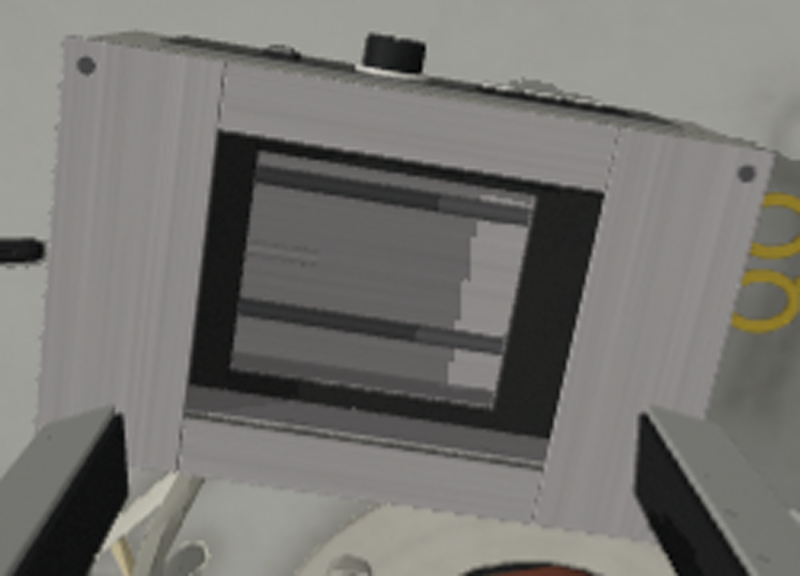

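jog_arm(plan=[0.02,-0.42,-0.02,0,0,0,0.02,-0.42,-0.02,0,0,0,0.02,-0.42,-0.02,0,0,0,0.02,-0.42,-0.02,0,0,0,0.02,-0.42,-0.02,0,0,0,0.02,-0.42,-0.02,0,0,0,0.02,-0.42,-0.02,0,0,0,0.02,-0.42,-0.02,0,0,0,0.02,-0.42,-0.02,0,0,0,0.02,-0.42,-0.02,0,0,0])

```text
clock: 2.25
eef_pos: [443.8, -212.4, 284.4]
eef_rot: [3.141, -0.002, 3.14]
wrist_force: [-0.7, 0.7, -0.3]
finger_gap: 93.8
finger_force: 0.0
```

```bash
python3 look.py w2
```

```text
2.25 [ 443.849 -212.416  284.387] [ 3.141 -0.002  3.14 ] [-0.696  0.748 -0.263]
```

View pics/w2.png

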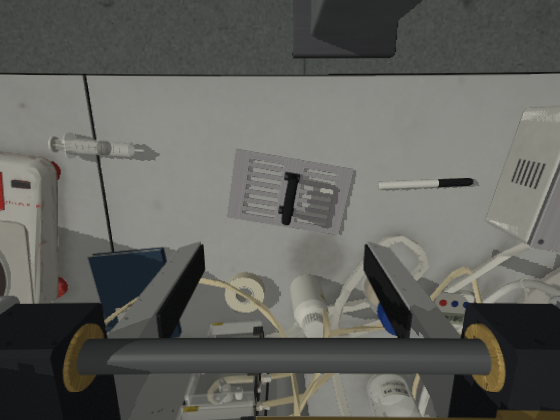

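The crop gives the opening corners at rim level: (233.1,155.9), (353.8,175), (335.3,260.9) and (222.2,244.7). The outer front corners are (185,126.9) and (407.2,162.5). In w2 the platform corners are about (237,149), (355,169), (342,235) and (228,217), with the handle running from (291,172) to (287,224).

```bash
cat >> h.py <<'E'
def tocam(eef,rot,c0):  # unused
    pass
E
python3 - <<'E'
from h import *
np.set_printoptions(precision=1,suppress=True)
# camera extrinsics in tool frame from current
s=manip.read_state();c=get_calibration("wrist")
Rt=R.from_euler('xyz',s["eef_rot"]).as_matrix();off=Rt.T@(np.array(c["origin"])-s["eef_pos"]);Rc=Rt.T@att(c)
np.savez("ext.npz",off=off,Rc=Rc);print("off",off)
K=np.array([[c["fx"],0,c["cx"]],[0,c["fy"],c["cy"]],[0,0,1.]])
def ray(pts,z,T,rot):
    Rw=R.from_euler('xyz',rot).as_matrix();o=np.array(T)+Rw@off
    q=cv2.undistortPoints(np.array(pts,float)[:,None],K,np.array([c["k1"],0,0,0.]))[:,0]
    d=np.c_[q,np.ones(len(q))]@(Rw@Rc).T
    return o+d*((z-o[2])/d[:,2])[:,None]
def rep(n,P):
    print(n,P[:,:2].tolist() and P[:,:2].round(1).tolist(),"edges",np.linalg.norm(np.roll(P,-1,0)-P,axis=1),"c",P.mean(0))
    e=np.roll(P,-1,0)-P;print(" ang",np.degrees(np.arctan2(e[:,1],e[:,0])))
T1=([423.24,208.99,304.90],[-3.141,-.001,3.141]);T2=(s["eef_pos"],s["eef_rot"])
rep("mouth",ray([(233.1,155.9),(353.8,175),(335.3,260.9),(222.2,244.7)],105,*T1))
rep("front",ray([(185,126.9),(407.2,162.5)],105,*T1))
rep("plat",ray([(237,149),(355,169),(342,235),(228,217)],4,*T2))
P=cv2.imread("pics/w2.png");cv2.imwrite("pics/w2c.png",cv2.resize(P[140:245,215:370],None,fx=5,fy=5,interpolation=cv2.INTER_CUBIC))
W=np.load("w2.npy");m=(W[...,2]>46)&(W[...,2]<62);m[:150]=0;m[240:]=0;m[:,:260]=0;m[:,320:]=0
Q=W[m];print(m.sum(),np.median(Q[:,2]),cv2.minAreaRect(Q[:,:2].astype(np.float32)))
W1=np.load("w1.npy")
for n,(u,v) in dict(bench=(130,150),rimL=(205,200),rimR=(370,200),ledgeL=(232,200),floor=(270,200),ledgeR=(345,215)).items():print(n,W1[v,u])
E
```

```text
off [  80.2   -0.2 -178.7]
mouth [[390.1, 150.8], [412.2, 289.9], [520.9, 273.1], [499.1, 132.6]] edges [140.8 110.  142.2 110.5] c [455.6 211.6 105. ]
 ang [ 81.   -8.8 -98.8 170.5]
front [[358.1, 98.8], [397.8, 350.0]] edges [254.4 254.4] c [378.  224.4 105. ]
 ang [ 81. -99.]
plat [[411.3, -275.5], [439.1, -111.3], [537.7, -124.7], [509.5, -292.6]] edges [166.5  99.4 170.3  99.7] c [ 474.4 -201.     4. ]
 ang [ 80.4  -7.7 -99.5 170.1]
446 52.638272158029736 ((473.5314025878906, -205.58944702148438), (12.665420532226562, 63.81376647949219), 80.76301574707031)
bench [395.1 -14.2  -1.4]
rimL [442.  115.5 105.5]
rimR [442.4 311.2 104. ]
ledgeL [450.4 142.1  73.2]
floor [463.8 188.8  22. ]
ledgeR [461.4 282.7 102.8]
```

View pics/w2c.png

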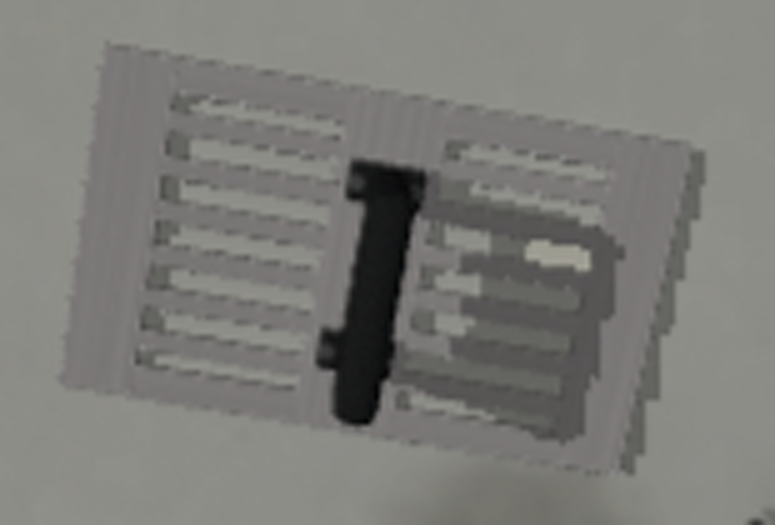

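The refined platform corners are about (236.4,148.6), (354.4,169), (339.8,234.4) and (227.4,216.8), with the handle in the middle. Measured sizes match the given ones:

| Part | Measured (mm) | Given (mm) | Centre (world) | Yaw |
|---|---|---|---|---|
| Bath opening | 141.5 x 110 | 142 x 112 | (456, 211.6) | about -9.1° |
| Platform | 168 x 99.5 | 168 x 100 | (473.7, -204) | about -9.2° |

The ledge looks to be at z of about 73, to be confirmed by feel. Now I'll go down and grasp the handle.

jog_arm(plan=[0.03,0.008,-0.16,0,0,-9.2,0.03,0.008,-0.16,0,0,-9.2,0.03,0.008,-0.16,0,0,-9.2,0.03,0.008,-0.16,0,0,-9.2,0.03,0.008,-0.2,0,0,-9.2,0.03,0.008,-0.23,0,0,-9.2,0.03,0.008,-0.25,0,0,-9.2,0.03,0.008,-0.263,0,0,-9.2,0.03,0.008,-0.263,0,0,-9.2,0.03,0.008,-0.263,0,0,-9.2], claw=0.094)

```text
clock: 3.3
eef_pos: [474.6, -203.6, 23.9]
eef_rot: [-3.141, 0.002, 2.981]
wrist_force: [-0.6, 0.4, -0.1]
finger_gap: 94.0
finger_force: 0.0
```

jog_arm(plan=[0,0,0,0,0,0,0,0,0,0,0,0,0,0,0,0,0,0,0,0,0,0,0,0,0,0,0,0,0,0,0,0,0,0,0,0,0,0,0,0,0,0,0,0,0,0,0,0], claw=0.0, force=50)

```text
clock: 4.1
eef_pos: [473.8, -203.7, 22.4]
eef_rot: [3.142, -0.0, 2.981]
wrist_force: [1.2, -0.6, -0.1]
finger_gap: 33.3
finger_force: 0.0
```

jog_arm(plan=[0,0,0,0,0,0,0,0,0,0,0,0,0,0,0,0,0,0,0,0,0,0,0,0,0,0,0,0,0,0,0,0,0,0,0,0])

```text
clock: 4.7
eef_pos: [473.8, -203.7, 22.4]
eef_rot: [-3.142, 0.0, 2.981]
wrist_force: [0.7, -2.4, -1.1]
finger_gap: 11.8
finger_force: 50.0
```

jog_arm(plan=[0,0,0.005,0,0,0,0,0,0.03,0,0,0,0,0,0.07,0,0,0,0,0,0.11,0,0,0,0,0,0.15,0,0,0,0,0,0.19,0,0,0,0,0,0.19,0,0,0,0,0,0.19,0,0,0])

```text
clock: 5.5
eef_pos: [473.7, -203.5, 212.5]
eef_rot: [-3.141, 0.0, 2.981]
wrist_force: [-0.2, 0.3, -4.1]
finger_gap: 11.8
finger_force: 50.0
```

```bash
python3 look.py w3; python3 - <<'E'
from h import *
s=manip.read_state();print(s["moment"],s["finger_gap"],s["finger_force"],s["joints"])
p=cv2.imread("pics/w3.png");cv2.imwrite("pics/w3.png",p)
E
```

```text
5.5 [ 473.712 -203.499  212.464] [-3.141  0.     2.981] [-0.217  0.284 -4.064]
[1.68823190e-02 5.47524488e-05 9.75253594e-03] 11.600021590554682 49.99476134777069 [-4.76866376e-01  2.18393402e-01  1.60952915e+00  1.07599267e-05
  1.31539625e+00 -1.88673135e+00]
```

View pics/w3.png

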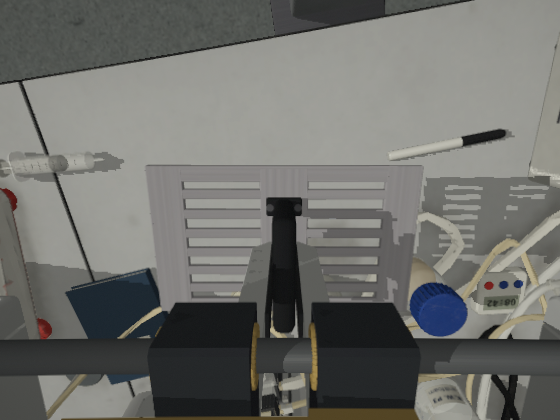

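The platform hangs level and square in the gripper: its front edge is along row 166 and its ends at columns 148 and 420, with the handle at column 284. Next I'll check its x offset in the hand and compute the path.

```bash
cat > traj.py <<'E'
from h import *
np.set_printoptions(precision=1,suppress=True)
B=np.array([456.0,211.6,0]);yaw=np.radians(-9.1);H=22.4
Rb=R.from_euler('z',yaw)
def tcp(tip_y,tip_z,th,xo=0):   # tip = underside corner at sprung end, bath frame
    a=np.radians(th);t=np.array([0,np.cos(a),-np.sin(a)]);n=np.array([0,np.sin(a),np.cos(a)])
    return B+Rb.apply(np.array([xo,tip_y,tip_z])-84*t+H*n)
def turn(th): return Rb.apply([-th,0,0])
def tip(pos,rot):   # inverse, from measured
    M=Rb.inv().as_matrix()@R.from_euler('xyz',rot).as_matrix();n=-M[:,2];t=np.array([0,n[2],-n[1]])
    p=Rb.inv().apply(np.array(pos)-B);P=p-H*n
    return P+84*t, P-84*t, np.degrees(np.arctan2(n[1],n[2]))
E
python3 - <<'E'
from traj import *
e=np.load("ext.npz");c=get_calibration("wrist")
K=np.array([[c["fx"],0,c["cx"]],[0,c["fy"],c["cy"]],[0,0,1.]])
q=cv2.undistortPoints(np.array([(148,166),(420,166),(284,166)],float)[:,None],K,np.array([c["k1"],0,0,0.]))[:,0]
d=np.c_[q,np.ones(3)]@e["Rc"].T;o=e["off"]
print("edge in tool",o+d*((18.4-o[2])/d[:,2])[:,None])
s=manip.read_state();p0=s["eef_pos"];print(p0)
for a in [(60,170,0),(60,170,20),(60,130,20),(60,88,20),(60,80,20),(75,80,18),(104,80,16),(104,80,14),(104,80,0)]:
    print(a,(tcp(*a)-p0),turn(a[2]))
W=np.load("w1.npy")
Q=W.reshape(-1,3);L=Rb.inv().apply(Q-B)
for lo,hi in((-71,-61),(54,70)):
    m=(abs(L[:,0])<40)&(L[:,1]>lo)&(L[:,1]<hi)&(L[:,2]<100)&(L[:,2]>60);print(lo,m.sum(),np.percentile(L[m,2],[10,50,90]))
for z in [0]: 
    m=(L[:,2]>110)&(L[:,2]<330)&(L[:,0]>40)&(L[:,0]<110)&(L[:,1]>-140)&(L[:,1]<140);print("obst",m.sum(),L[m].min(0) if m.any() else '')
E
```

```text
edge in tool [[ 49.5 -81.4  18.4]
 [ 49.5  81.2  18.4]
 [ 49.6  -0.1  18.4]]
[ 473.3 -203.3  211.3]
(60, 170, 0) [-21.1 391.2 -18.9] [0. 0. 0.]
(60, 170, 20) [-19.1 403.8   8.4] [-19.7   3.2   0. ]
(60, 130, 20) [-19.1 403.8 -31.6] [-19.7   3.2   0. ]
(60, 88, 20) [-19.1 403.8 -73.6] [-19.7   3.2   0. ]
(60, 80, 20) [-19.1 403.8 -81.6] [-19.7   3.2   0. ]
(75, 80, 18) [-17.  416.9 -84.1] [-17.8   2.8   0. ]
(104, 80, 16) [-12.7 444.  -86.6] [-15.8   2.5   0. ]
(104, 80, 14) [-12.9 442.5 -89.3] [-13.8   2.2   0. ]
(104, 80, 0) [ -14.1  434.7 -108.9] [0. 0. 0.]
-71 472 [72.3 73.4 74.4]
54 727 [72.2 73.2 74.3]
obst 1288 [ 85.4 -76.6 110. ]
```

```bash
python3 - <<'E'
from traj import *
W=np.load("w3.npy")
for u,v in((165,172),(165,230),(230,172),(285,172),(340,172),(405,172),(405,230),(150,166),(418,166)):print(u,v,W[v,u])
print("bench",W[100,200],W[130,300])
p=cv2.imread("pics/w3.png").astype(int).sum(2)
print(p[200,140:160],p[200,400:430],p[155:175,250])
E
```

```text
165 172 [ 417.1 -266.9  193.4]
165 230 [ 452.9 -276.3  194.2]
230 172 [ 423.4 -228.4  192.8]
285 172 [ 428.7 -195.5  193. ]
340 172 [ 433.9 -162.7  193.6]
405 172 [ 440.2 -124.2  193.9]
405 230 [ 477.4 -126.3  193.7]
150 166 [ 412.1 -274.7  193.6]
418 166 [ 438.1 -115.8  192.5]
bench [ 366.2 -281.7   -1. ] [ 416.7 -175.2   -2.9]
[473 471 472 469 472 472 472 472 459 424 401 398 396 395 399 402 405 404
 398 398] [405 399 393 392 396 397 398 396 399 401 401 401 403 403 403 396 392 397
 384 391 449 449 447 447 416 322 324 322 321 318] [469 470 470 470 470 468 468 470 470 470 329 386 408 399 396 403 404 404
 396 391]
```

The depth data puts the plate top 18.7 mm below the TCP, so it hasn't slipped. The ledge reads z of about 73.3 in the depth data. Now I'll carry it across, tilted 20°, with the tip above the sprung end of the mouth.

jog_arm(plan=[-0.005,0.03,0.01,0,0,0,-0.019,0.404,0.01,-19.7,3.2,0,-0.019,0.404,0.01,-19.7,3.2,0,-0.019,0.404,0.01,-19.7,3.2,0,-0.019,0.404,0.01,-19.7,3.2,0,-0.019,0.404,0.01,-19.7,3.2,0,-0.019,0.404,0.01,-19.7,3.2,0,-0.019,0.404,0.01,-19.7,3.2,0,-0.019,0.404,0.01,-19.7,3.2,0,-0.019,0.404,0.01,-19.7,3.2,0,-0.019,0.404,0.01,-19.7,3.2,0,-0.019,0.404,0.01,-19.7,3.2,0,-0.019,0.404,0.01,-19.7,3.2,0])

```text
clock: 6.85
eef_pos: [454.9, 199.3, 222.1]
eef_rot: [-2.793, -0.0, 2.979]
wrist_force: [-0.2, -0.1, -3.1]
finger_gap: 12.2
finger_force: 50.0
```

```bash
cat > st.py <<'E'
from traj import *
s=manip.read_state();a,b,t=tip(s["eef_pos"],s["eef_rot"])
print(s["clock"],"tcp",s["eef_pos"],"tip",a,"tail",b,"th",round(t,2),"F bath",Rb.inv().apply(s["wrist_force"]),"M",s["moment"],s["finger_gap"])
E
python3 st.py; python3 look.py w4; python3 - <<'E'
from h import *
p,d=camera("side");q=p[150:330,170:400];cv2.imwrite("pics/s4.png",cv2.resize(q,None,fx=3,fy=3)[...,::-1])
E
```

```text
6.85 tcp [454.9 199.3 222.1] tip [  0.8  59.  172.4] tail [  0.8 -98.9 229.8] th 19.98 F bath [-0.2 -0.1 -3.1] M [ 0.4 -0.   0. ] 12.212691082312457
6.85 [454.877 199.349 222.136] [-2.793 -0.     2.979] [-0.24  -0.076 -3.092]
```

View pics/w4.png

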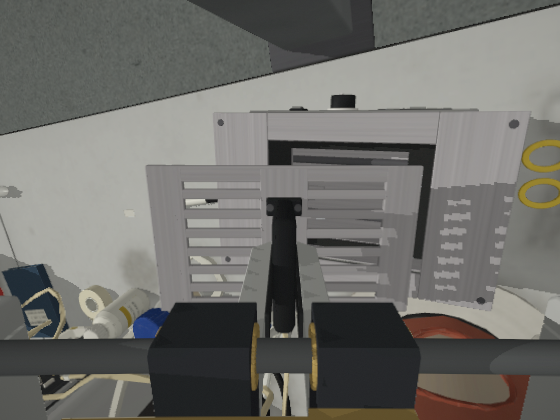

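The tilted platform is square with the bath over the opening. Tail columns are around 148 and the tip around 420, and the bath's edges run parallel to its own. I'll lower it now.

jog_arm(plan=[-0.001,0.001,-0.03,0,0,0,-0.001,0.001,-0.055,0,0,0,-0.001,0.001,-0.068,0,0,0,-0.001,0.001,-0.078,0,0,0,-0.001,0.001,-0.084,0,0,0,-0.001,0.001,-0.084,0,0,0,-0.001,0.001,-0.084,0,0,0])

```text
clock: 7.65
eef_pos: [454.2, 201.5, 139.2]
eef_rot: [-2.794, 0.001, 2.981]
wrist_force: [-0.1, 1.0, -2.9]
finger_gap: 11.6
finger_force: 50.0
```

```bash
python3 st.py
```

```text
7.65 tcp [454.2 201.5 139.2] tip [-0.2 61.1 89.5] tail [ -0.2 -96.9 146.7] th 19.92 F bath [-0.2  0.9 -2.9] M [ 0.4 -0.1  0. ] 11.567115221533859
```

jog_arm(plan=[0,0,-0.004,0,0,0,0,0,-0.008,0,0,0,0.0006,0.004,-0.009,0,0,0,0.0013,0.008,-0.009,0,0,0,0.0019,0.012,-0.009,0,0,0,0.0025,0.016,-0.009,0,0,0,0.003,0.019,-0.009,0,0,0,0.0035,0.022,-0.009,0,0,0,0.0035,0.022,-0.009,0,0,0])

```text
clock: 8.55
eef_pos: [457.4, 223.4, 129.6]
eef_rot: [-2.793, 0.0, 2.981]
wrist_force: [0.1, -4.2, 1.1]
finger_gap: 11.9
finger_force: 50.0
```

```bash
python3 st.py
```

```text
8.55 tcp [457.4 223.4 129.6] tip [-0.5 83.1 79.8] tail [ -0.5 -74.7 137.2] th 19.99 F bath [ 0.8 -4.1  1.1] M [-0.6  0.1  0. ] 11.896367178982604
```

jog_arm(plan=[0.0005,0.003,0.002,0,0,0,0.001,0.006,0.002,0,0,0,0.001,0.006,0.002,0,0,0])

```text
clock: 8.85
eef_pos: [458.1, 228.9, 131.1]
eef_rot: [-2.792, -0.001, 2.98]
wrist_force: [-1.4, -5.8, -3.4]
finger_gap: 12.0
finger_force: 50.0
```

```bash
python3 st.py
```

```text
8.85 tcp [458.1 228.9 131.1] tip [-0.7 88.6 81.2] tail [ -0.7 -69.2 138.8] th 20.05 F bath [-0.5 -6.  -3.4] M [-1.1  0.1  0. ] 11.95138040212577
```

```bash
python3 - <<'E'
from traj import *
np.set_printoptions(precision=2,suppress=True)
p0=tcp(88.6,81.2,20)
for a in [(93,82,19),(97,82,18),(101,82,17),(104,82,16),(104,82,13),(104,82,10),(104,82,7),(104,82,4),(104,82,2),(104,82,0)]:
    print(a,tcp(*a)-p0,turn(a[2]-20))
E
```

```text
(93, 82, 19) [ 0.56  3.5  -0.45] [ 0.99 -0.16  0.  ]
(97, 82, 18) [ 1.06  6.62 -1.72] [ 1.97 -0.32  0.  ]
(101, 82, 17) [ 1.56  9.77 -3.  ] [ 2.96 -0.47  0.  ]
(104, 82, 16) [ 1.91 11.95 -4.29] [ 3.95 -0.63  0.  ]
(104, 82, 13) [ 1.56  9.74 -8.26] [ 6.91 -1.11  0.  ]
(104, 82, 10) [  1.24   7.74 -12.33] [ 9.87 -1.58  0.  ]
(104, 82, 7) [  0.95   5.95 -16.51] [12.84 -2.06  0.  ]
(104, 82, 4) [  0.7    4.38 -20.77] [15.8  -2.53  0.  ]
(104, 82, 2) [  0.55   3.46 -23.66] [17.77 -2.85  0.  ]
(104, 82, 0) [  0.42   2.64 -26.58] [19.75 -3.16  0.  ]
```

jog_arm(plan=[0.0003,0.0018,-0.0002,0.5,-0.08,0,0.0006,0.0035,-0.0004,1,-0.16,0,0.0008,0.005,-0.001,1.5,-0.24,0,0.0011,0.0066,-0.0017,2,-0.32,0,0.0013,0.008,-0.0023,2.5,-0.4,0,0.0016,0.0098,-0.003,3,-0.47,0,0.0019,0.012,-0.0043,4,-0.63,0,0.0019,0.012,-0.0043,4,-0.63,0,0.0019,0.012,-0.0043,4,-0.63,0])

```text
clock: 9.75
eef_pos: [459.7, 239.7, 126.4]
eef_rot: [-2.86, -0.002, 2.98]
wrist_force: [0.1, -11.9, -5.3]
finger_gap: 11.8
finger_force: 50.0
```

```bash
python3 st.py
```

```text
9.75 tcp [459.7 239.7 126.4] tip [ -0.8 102.8  81.5] tail [ -0.8 -58.6 128.2] th 16.14 F bath [  2.  -11.7  -5.3] M [-2.4  0.1  0.1] 11.831249108014232
```

```bash
python3 look.py w5; python3 - <<'E'
from traj import *
np.set_printoptions(precision=2,suppress=True)
W=np.load("w5.npy");L=Rb.inv().apply(W.reshape(-1,3)-B).reshape(W.shape)
for u in(152,165,200,240,340,390,405): print(u,L[172,u])
p0=tcp(102.8,81.5,16.1)
for t in (14,12,10,8,6,4,2,0): print(t,tcp(103.3,82,t)-p0,turn(t-16.1))
E
```

```text
9.75 [459.718 239.724 126.398] [-2.86  -0.002  2.98 ] [  0.141 -11.865  -5.277]
152 [-46.85 -52.62 130.77]
165 [-46.97 -44.7  129.24]
200 [-47.03 -24.38 123.83]
240 [-46.73  -2.04 115.75]
340 [-46.69  56.04  99.6 ]
390 [-48.76  84.43 104.55]
405 [-49.2   92.27 105.18]
14 [-0.17 -1.08 -2.26] [ 2.07 -0.33  0.  ]
12 [-0.4  -2.48 -4.94] [ 4.05 -0.65  0.  ]
10 [-0.61 -3.79 -7.67] [ 6.02 -0.96  0.  ]
8 [ -0.8   -5.01 -10.44] [ 8.   -1.28  0.  ]
6 [ -0.98  -6.13 -13.26] [ 9.97 -1.6   0.  ]
4 [ -1.14  -7.15 -16.11] [11.95 -1.91  0.  ]
2 [ -1.29  -8.07 -19.  ] [13.92 -2.23  0.  ]
0 [ -1.42  -8.89 -21.92] [15.9  -2.55  0.  ]
```

The depth data confirms a 16° tilt, the tip under the rim and the tail at y of about -58. I'll swing the tail down.

jog_arm(plan=[-0.0001,-0.0005,-0.0011,1,-0.16,0,-0.0002,-0.0011,-0.0023,2.1,-0.33,0,-0.0003,-0.0018,-0.0036,3.1,-0.5,0,-0.0004,-0.0025,-0.0049,4,-0.65,0,-0.0005,-0.0031,-0.0063,5,-0.8,0,-0.0006,-0.0038,-0.0077,6,-0.96,0,-0.0007,-0.0044,-0.009,7,-1.1,0,-0.0008,-0.005,-0.0104,8,-1.28,0,-0.0009,-0.0056,-0.0118,9,-1.44,0,-0.001,-0.0061,-0.0133,10,-1.6,0,-0.001,-0.0061,-0.0133,10,-1.6,0])

```text
clock: 10.9
eef_pos: [458.6, 233.3, 112.7]
eef_rot: [-3.037, -0.003, 2.98]
wrist_force: [0.5, -11.5, -7.1]
finger_gap: 11.8
finger_force: 50.0
```

```bash
python3 st.py
```

```text
10.9 tcp [458.6 233.3 112.7] tip [ -0.9 103.   81.7] tail [ -0.9 -64.1  99.2] th 5.99 F bath [  2.3 -11.3  -7.1] M [-2.7 -0.1  0.1] 11.804634246133691
```

jog_arm(plan=[-0.0001,-0.0005,-0.0014,1,-0.16,0,-0.0002,-0.001,-0.0028,2,-0.32,0,-0.0002,-0.0015,-0.0043,3,-0.48,0,-0.0003,-0.0019,-0.0057,4,-0.64,0,-0.0004,-0.0024,-0.0072,5,-0.8,0,-0.0004,-0.0028,-0.0087,6,-0.96,0,-0.0004,-0.0028,-0.0087,6,-0.96,0])

```text
clock: 11.6
eef_pos: [458.2, 230.6, 103.9]
eef_rot: [3.14, -0.003, 2.98]
wrist_force: [0.3, -11.6, -8.1]
finger_gap: 11.5
finger_force: 50.0
```

```bash
python3 st.py
```

```text
11.6 tcp [458.2 230.6 103.9] tip [ -0.9 103.1  81.7] tail [ -0.9 -64.9  81.4] th -0.1 F bath [  2.1 -11.4  -8.1] M [-2.9 -0.1  0. ] 11.456006733925298
```

jog_arm(plan=[0,0,-0.001,0,0,0,0,0,-0.002,0,0,0,0,0,-0.003,0,0,0,0,0,-0.003,0,0,0])

```text
clock: 12.0
eef_pos: [458.7, 231.5, 102.3]
eef_rot: [3.138, -0.001, 2.981]
wrist_force: [-2.9, -10.8, 3.9]
finger_gap: 11.7
finger_force: 50.0
```

jog_arm(plan=[0,0,-0.001,0,0,0,0,0,-0.002,0,0,0,0,0,-0.002,0,0,0])

```text
clock: 12.3
eef_pos: [458.9, 231.5, 100.4]
eef_rot: [3.138, -0.001, 2.981]
wrist_force: [-2.2, -11.6, 4.3]
finger_gap: 11.8
finger_force: 50.0
```

jog_arm(plan=[0,0,-0.001,0,0,0,0,0,-0.002,0,0,0,0,0,-0.002,0,0,0])

```text
clock: 12.6
eef_pos: [459.0, 231.5, 98.5]
eef_rot: [3.138, -0.001, 2.981]
wrist_force: [-1.4, -11.0, 4.4]
finger_gap: 11.7
finger_force: 50.0
```

jog_arm(plan=[0,0,-0.001,0,0,0,0,0,-0.001,0,0,0,0,0,-0.001,0,0,0])

```text
clock: 12.9
eef_pos: [459.0, 231.5, 97.5]
eef_rot: [3.138, -0.001, 2.981]
wrist_force: [-2.2, -10.9, 4.6]
finger_gap: 11.6
finger_force: 50.0
```

```bash
python3 st.py
```

```text
12.9 tcp [459.  231.5  97.5] tip [ -0.2 104.2  75.4] tail [ -0.2 -63.8  74.8] th -0.21 F bath [ -0.5 -11.2   4.6] M [-1.9  0.3  0.1] 11.625922509929529
```

jog_arm(plan=[0,0,-0.001,-0.2,0,0,0,0,-0.001,-0.2,0,0])

```text
clock: 13.1
eef_pos: [459.0, 231.5, 96.5]
eef_rot: [3.141, 0.0, 2.981]
wrist_force: [-1.8, -11.3, 3.5]
finger_gap: 11.7
finger_force: 50.0
```

jog_arm(plan=[0,0,-0.001,0,0,0,0,0,-0.001,0,0,0])

```text
clock: 13.3
eef_pos: [459.1, 231.7, 95.8]
eef_rot: [3.141, 0.0, 2.981]
wrist_force: [-1.9, -11.8, 6.7]
finger_gap: 12.1
finger_force: 50.0
```

jog_arm(plan=[0,0,0.0008,0,0,0,-0.0002,-0.0015,0.0008,0,0,0,-0.0005,-0.003,0.0008,0,0,0,-0.0007,-0.0045,0.0008,0,0,0,-0.001,-0.006,0.0008,0,0,0,-0.0012,-0.0075,0.0008,0,0,0,-0.0014,-0.009,0.0008,0,0,0,-0.0017,-0.0105,0.0008,0,0,0,-0.0019,-0.012,0.0008,0,0,0,-0.0021,-0.0135,0.0008,0,0,0,-0.0024,-0.015,0.0008,0,0,0,-0.0026,-0.0165,0.0008,0,0,0,-0.0028,-0.018,0.0008,0,0,0,-0.0028,-0.018,0.0008,0,0,0])

```text
clock: 14.7
eef_pos: [456.0, 214.2, 96.0]
eef_rot: [3.14, -0.0, 2.981]
wrist_force: [1.4, -6.6, -1.2]
finger_gap: 11.6
finger_force: 50.0
```

```bash
python3 st.py
```

```text
14.7 tcp [456.  214.2  96. ] tip [-0.4 86.7 73.7] tail [ -0.4 -81.3  73.5] th -0.09 F bath [ 2.5 -6.3 -1.2] M [-1.3 -0.2 -0. ] 11.630181556932616
```

jog_arm(plan=[-0.0001,-0.0008,0,0,0,0,-0.0003,-0.0016,0,0,0,0,-0.0004,-0.0024,0,0,0,0,-0.0004,-0.0024,0,0,0,0])

```text
clock: 15.1
eef_pos: [455.7, 212.0, 96.0]
eef_rot: [3.14, -0.0, 2.981]
wrist_force: [1.2, -2.9, -1.3]
finger_gap: 11.8
finger_force: 50.0
```

jog_arm(plan=[-0.0001,-0.0005,0,0,0,0,-0.0002,-0.001,0,0,0,0,-0.0002,-0.001,0,0,0,0])

```text
clock: 15.4
eef_pos: [455.5, 211.1, 96.0]
eef_rot: [3.14, -0.0, 2.981]
wrist_force: [2.4, -3.4, -1.5]
finger_gap: 11.8
finger_force: 50.0
```

```bash
python3 st.py
```

```text
15.4 tcp [455.5 211.1  96. ] tip [-0.4 83.4 73.7] tail [ -0.4 -84.6  73.4] th -0.1 F bath [ 2.9 -3.  -1.5] M [-0.7 -0.3  0. ] 11.754459828428692
```

jog_arm(plan=[-0.0001,-0.0005,0,0,0,0,-0.0001,-0.0005,0,0,0,0])

```text
clock: 15.6
eef_pos: [455.4, 210.7, 96.0]
eef_rot: [3.139, -0.0, 2.981]
wrist_force: [1.7, -0.6, -1.5]
finger_gap: 11.6
finger_force: 50.0
```

jog_arm(plan=[-0.0001,-0.0005,0,0,0,0,-0.0001,-0.0005,0,0,0,0])

```text
clock: 15.8
eef_pos: [455.3, 210.7, 96.1]
eef_rot: [3.139, -0.0, 2.981]
wrist_force: [1.4, 5.0, -1.6]
finger_gap: 11.5
finger_force: 50.0
```

jog_arm(plan=[-0.0001,-0.0005,0,0,0,0,-0.0001,-0.0005,0,0,0,0])

```text
clock: 16.0
eef_pos: [455.3, 210.6, 96.2]
eef_rot: [3.138, 0.0, 2.981]
wrist_force: [1.0, 8.2, -1.7]
finger_gap: 11.8
finger_force: 50.0
```

jog_arm(plan=[0.0002,0.0012,0,-0.2,0,0,0.0002,0.0012,0,-0.2,0,0,0.0002,0.0012,-0.0006,-0.2,0,0,0.0002,0.0012,-0.0006,-0.2,0,0])

```text
clock: 16.4
eef_pos: [455.3, 210.7, 95.6]
eef_rot: [-3.14, 0.0, 2.981]
wrist_force: [-1.1, -2.8, 4.1]
finger_gap: 11.4
finger_force: 50.0
```

```bash
python3 st.py
```

```text
16.4 tcp [455.3 210.7  95.6] tip [-0.6 83.  73. ] tail [ -0.6 -85.   73.3] th 0.1 F bath [-0.6 -3.   4.1] M [-0.1  0.4  0. ] 11.354901417725682
```

jog_arm(plan=[0,0,-0.0005,0,0,0,0,0,-0.0005,0,0,0])

```text
clock: 16.6
eef_pos: [455.3, 210.7, 95.3]
eef_rot: [-3.14, 0.0, 2.981]
wrist_force: [-3.6, -2.5, 6.9]
finger_gap: 11.5
finger_force: 50.0
```

jog_arm(plan=[0,0,-0.0005,0,0,0,0,0,-0.0005,0,0,0])

```text
clock: 16.8
eef_pos: [455.3, 210.7, 95.0]
eef_rot: [-3.14, 0.0, 2.981]
wrist_force: [-4.2, -3.5, 10.5]
finger_gap: 11.7
finger_force: 50.0
```

jog_arm(plan=[-0.0003,-0.0003,0.0003,0,0,0,-0.0005,-0.0005,0.0004,0,0,0,-0.0005,-0.0005,0.0004,0,0,0])

```text
clock: 17.1
eef_pos: [455.3, 210.7, 95.2]
eef_rot: [-3.141, 0.001, 2.981]
wrist_force: [1.1, 2.3, 4.9]
finger_gap: 11.5
finger_force: 50.0
```

```bash
python3 st.py
```

```text
17.1 tcp [455.3 210.7  95.2] tip [-0.6 82.9 72.8] tail [ -0.6 -85.1  72.8] th 0.03 F bath [0.7 2.5 4.9] M [ 0.7 -0.2  0. ] 11.496606578196882
```

jog_arm(plan=[0,0.0003,0,0,0,0,0,0.0003,0,0,0,0], force=15)

```text
clock: 17.3
eef_pos: [455.3, 210.7, 95.2]
eef_rot: [-3.14, 0.001, 2.981]
wrist_force: [1.1, -0.4, 5.7]
finger_gap: 11.7
finger_force: 15.0
```

jog_arm(plan=[0,0,0,0,0,0,0,0,0,0,0,0,0,0,0,0,0,0,0,0,0,0,0,0,0,0,0,0,0,0], claw=0.04)

```text
clock: 17.8
eef_pos: [454.8, 210.5, 94.6]
eef_rot: [-3.14, -0.0, 2.981]
wrist_force: [1.0, -0.1, 0.4]
finger_gap: 39.9
finger_force: 0.0
```

```bash
python3 st.py; python3 look.py w6; python3 - <<'E'
from traj import *
np.set_printoptions(precision=2,suppress=True)
W=np.load("w6.npy");L=Rb.inv().apply(W.reshape(-1,3)-B).reshape(W.shape)
for u in(160,175,200,230,340,370,400,410): print(u,L[172,u])
E
```

```text
17.8 tcp [454.8 210.5  94.6] tip [-1.1 82.7 72.1] tail [ -1.1 -85.3  72.4] th 0.11 F bath [1.  0.  0.4] M [-0.  -0.  -0.1] 39.90146430534378
17.8 [454.761 210.536  94.64 ] [-3.14  -0.     2.981] [ 0.993 -0.122  0.427]
160 [-46.95 -75.86  75.86]
175 [-47.01 -66.75  76.18]
200 [-46.93 -51.85  75.74]
230 [-46.89 -33.78  75.57]
340 [-46.75  32.77  75.36]
370 [-46.96  50.48  76.82]
400 [-46.78  68.63  76.14]
410 [-46.94  74.21  77.14]
```

View pics/w6.png

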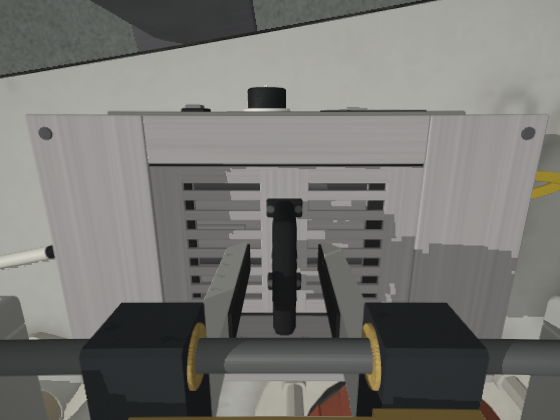

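The platform is released and lies flat under both rim edges at columns 150 and 415. The handle at column 284 stands free between the open fingers. Retreating straight up.

jog_arm(plan=[0,0,0.01,0,0,0,0,0,0.03,0,0,0,0,0,0.06,0,0,0,0,0,0.1,0,0,0,-0.02,0,0.15,0,0,0,-0.02,0,0.18,0,0,0,-0.02,0,0.18,0,0,0,-0.02,0,0.18,0,0,0])

```text
clock: 18.65
eef_pos: [434.8, 210.6, 275.2]
eef_rot: [-3.14, 0.001, 2.981]
wrist_force: [-0.1, 0.0, -0.7]
finger_gap: 40.5
finger_force: 0.0
```

```bash
python3 look.py w7; python3 - <<'E'
from traj import *
np.set_printoptions(precision=2,suppress=True)
W=np.load("w7.npy");L=Rb.inv().apply(W.reshape(-1,3)-B).reshape(-1,3)
for lo in range(-68,70,8):
    m=(L[:,0]>-47)&(L[:,0]<-35)&(abs(L[:,1]-lo)<4)&(L[:,2]>70)&(L[:,2]<85);print(lo,m.sum(),np.median(L[m,2]) if m.any() else '')
m=(abs(L[:,0]+70)<6)&(abs(L[:,1])<100)&(L[:,2]>95);print("rim",np.median(L[m,2]))
E
```

```text
18.65 [434.757 210.567 275.24 ] [-3.14   0.001  2.981] [-0.147  0.041 -0.713]
-68 75 76.65736879605485
-60 68 76.25428724940475
-52 50 76.46769765703947
-44 48 76.60942084783186
-36 49 76.6718847769399
-28 44 76.59015670816775
-20 47 76.6904122790289
-12 76 76.5953202703965
-4 76 76.77063701777583
4 75 76.56248869650345
12 68 76.5831398660322
20 47 76.4717333546436
28 46 76.46329757033901
36 48 76.65023087876263
44 47 76.64886419667691
52 61 76.18001083467082
60 77 76.33430653143863
68 73 76.58142285166399
rim 104.40063437860992
```

View pics/w7.png

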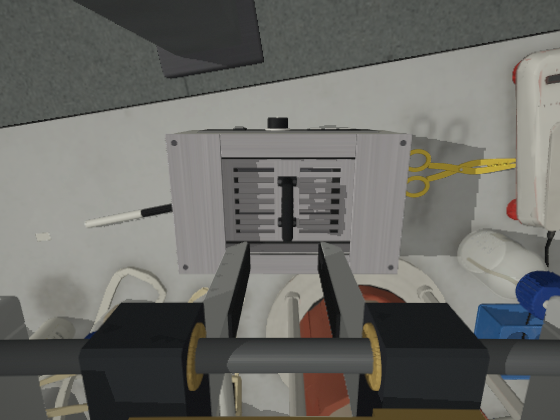

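The platform is level to within 0.5 mm from end to end. Its top is at z of about 76.6, 4 mm above a ledge at about 73, and both ends are under the rim at columns 222 and 356. The handle is at (287,208), and the marker and clamp haven't moved.

```bash
python3 -c "
from cell import manip
print(manip.sign_off())"
```

```text
the job is handed in; nothing more can be done
None
```

The platform is back in the bath: level on its ledges, home against the plain-end wall with both ends under the rim, gripper clear. I handed the job in at about 18.7 s of the 48 s allowed; no verdict came back.

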